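# Gauge the depth of the violet housing's bore

### The job

Measure how deep the bore of the violet housing is: lift the depth gauge by its black grip, stand its foot flat on the violet housing with the rod over the bore, and push the grip down until the rod bottoms. Leave the gauge standing there with its rod on the bottom, so that the depth can be read.

Things in the scene. Friction and masses are not known exactly. Their poses are not given: they have to be found in the camera images.
- gauge: Loose depth gauge standing upright, 149 mm tall, about 0.36 kg. Foot: steel bar 40 (its x) by 110 (y) mm, 14 thick; on it a grey display box 34 x 46 mm, up to 54 mm above the foot's underside. A vertical steel rod through the middle carries a black grip block. Origin: centre of the foot's underside, on the rod's axis; z up. It may stand on the housing at any yaw.
- rod (a joint): Travel of rod and grip block below the raised position, m: 0 raised (at the start), 0.055 at most; friction about 2 N, stays where left. Block: 24 (x) by 36 (y) by 35 mm, centred on the rod; raised, it spans 114 to 149 mm above the foot's underside. Grasp it from above; lifted by it the foot hangs from the raised rod. On the housing, travel at the bottom is the bore's depth plus 1 mm.
- rod_tip (a point): Centre of the rod's lower end face (10 mm diameter); with the rod raised it lies 1 mm above the foot's underside.
- violet_mouth (a point): Centre of the bore's mouth on the top face of the violet housing, a block 100 x 100 mm and 60 mm tall, fixed to the table. The bore is round, 40 mm in diameter, vertical and blind. Two housings of the same shape, one blue and one bare aluminium, stand near it and are not to be gauged.
- bore_floor (a point): Centre of the flat steel bottom of the violet housing's bore; it differs from part to part, 25 to 40 mm below the mouth, and is rigid.
Not all that is in view belongs to the job. What is meant by the gauge is not red, and is the larger of those in its own colour.

How it is judged:
By the outcome, as a careful person would: the job done as asked, in the order asked, and still so for the second after the job is handed in, with the robot touching nothing.
It also fails if it takes over 38 s, if anything falls off the work surface, if the arm or the gripper's body presses on something with over 40 N, if the wrist force passes 120 N, or if a joint passes its speed limit or range.

### The arm

A 6-joint arm with a two-finger parallel gripper is mounted at the origin on the work surface. World frame = base frame: x ahead of the robot, y to its left, z up, the work surface at z = 0. Lengths are in mm, angles in rad, forces in N, time in s.
With the tool pointing down it reaches from about 350 to 775 mm from the base axis. Payload 7.3 kg.
Tool frame: the origin (TCP) lies at the very end of the fingers, on their centre line; the grasp point (between the pads) lies bot.grip_point_offset behind it (bot.grip_point_offset is the distance from the TCP to the grasp point, in mm); z points along the fingers, y is the line along which they close (so a half turn about z gives the same grasp; the last joint's range is limited). The gripper opens to 92 mm and grips with 3 to 60 N. Pads are 19 mm wide; open, the fingers measure 130 mm over their backs; the gripper's body (75 mm by 190 mm) begins 47 mm behind the grasp point.
Start: joints at [0.973, 0.342, 1.524, -0, 1.275, -0.146], TCP at [229.196, 472.349, 226.741] pointing down, gripper open.
Joint ranges: [-2.53, 2.53], [-0.77, 2.02], [0.04, 2.7], [-1, 4.14], [0.28, 2.66], [-3.11, 3.11]. Speed limits (rad/s): [2.57, 2.57, 3.14, 3.14, 3.14, 3.14].

### API

Orientations are given as [roll, pitch, yaw] about the fixed x, y, z axes, in that order (R = Rz(yaw) Ry(pitch) Rx(roll)).
In Python, from plant import bot gives the robot as it stands. The module is installed in compiled form; this text tells all that it offers.
- The arm moves only by the tool carry_out, never from a script. Its argument "plan" is a list of rows, each an object of numbers: "tx", "ty", "tz": the shift along the world's x, y, z in mm; "rx", "ry", "rz": the turn, a rotation vector about the world's x, y, z in rad. A call has 1 to 12 rows; each row shifts and turns the commanded pose from where the row before left it; what a row does not reach is not made up. A row lasts 1/10 s, in which the tool goes at most 50 mm and 8.59 degrees, less where a joint would pass 70% of its speed; a pose out of reach is approached as far as the arm can. A call with a gripper value outside its range is refused whole. "gripper" is the closure, from 0 (fully open) to 1 (shut), set as the call begins (left out, the last holds). The fingers move at their own pace and stop on an object; the grip force is fixed at half the most. Time passes only in rows, so rows that do not move let the fingers close. It gives the time, the measured TCP pose, the force, the opening and the grip force at its end, in the units of the state.
- bot.get_obs(): the state, without advancing time (a new reading comes with each control period).
- bot.capture(name): name is "scene" or "top"; returns the picture (420x560x3 uint8, red, green, blue); there is no depth.
- bot.camera_model(name): a dict with "camera_matrix" (3x3 intrinsics, pixels), "R" (3x3) and "t" (3): a world point X has camera coordinates R X + t. Camera axes: x right, y down, z forward; pixel columns grow to the right and rows downward; lengths in mm; the calibration is good to about 2 mm. A picture is of the moment at which its call begins. camera_model takes no time and is no camera call.
- bot.close_job(): hands the job in; it is judged then, once.
The state is a dict: "time": time; "joint_positions": joint angles; "dq": joint speeds; "tau": joint torques, N m; "tool_pos": TCP position; "tcp_rot": TCP orientation; "contact_force": force on the tool from outside, world axes, zero at the start; "moment": the same for the moment, N m; "grip_width": finger opening in mm; "finger_force": force on a finger pad.
Only numpy, scipy, OpenCV 4.12 (cv2) and the standard library are available. Lean on these libraries where they do the work, as an engineer would, in place of code of your own. Each camera call takes 0.05 s, during which the arm holds its last target. There are 200 camera calls.

## Working session

There is one attempt and no reset: what is moved stays moved. The work goes in short steps, Python scripts to look and compute and a tool call to move; the robot and the scene stay as the last step left them, time stands still between calls to the robot, and variables do not carry over. Pictures are saved under pics/ and viewed, at most 10 in all, crops included, and the job is handed in when it is done.

Besides the shell and the picture viewer there is one more tool, called after "Emit:" as name([rows], argument=value, ...), one row to a line, values as JSON. carry_out: Moves the arm, as the interface text tells. Its arguments: {"type":"object","properties":{"plan":{"type":"array"},"gripper":{"type":"number"}},"required":["plan"]}

```bash
mkdir -p pics; python3 - <<'E'
from plant import bot
import cv2
for n in("scene","top"):
    cv2.imwrite(f"pics/{n}0.png",bot.capture(n)[...,::-1]); print(bot.camera_model(n))
print(bot.get_obs(),bot.grip_point_offset)
E
```

```text
{'camera_matrix': array([[392.86731754,   0.        , 275.79965031],
       [  0.        , 392.86731754, 210.31362531],
       [  0.        ,   0.        ,   1.        ]]), 'R': array([[-0.84717363,  0.53128696,  0.00556944],
       [ 0.3574093 ,  0.57760729, -0.73391308],
       [-0.39313539, -0.61976123, -0.67922056]]), 't': array([ 426.58296414, -139.03209547,  948.65975432])}
{'camera_matrix': array([[443.81745601,   0.        , 277.12008525],
       [  0.        , 443.81745601, 208.62958104],
       [  0.        ,   0.        ,   1.        ]]), 'R': array([[ 0.00514923, -0.99996523,  0.00655853],
       [-0.99530604, -0.00575885, -0.09660603],
       [ 0.09664044, -0.0060303 , -0.99530109]]), 't': array([ -3.34201168, 511.30120737, 919.53150072])}
{'time': 0.1, 'joint_positions': array([ 9.73008223e-01,  3.42643811e-01,  1.52492070e+00, -1.15134181e-05,
        1.27536935e+00, -1.45986892e-01]), 'dq': array([-0.0013195 , -0.00307259, -0.00299841, -0.00086469,  0.00099844,
       -0.00060669]), 'tau': array([ 1.40218217e-03, -4.32005024e+01, -2.44695890e+01,  7.19139981e-02,
        5.26250002e-02, -3.82908433e-05]), 'tool_pos': array([228.9836345 , 472.03808368, 226.11951956]), 'tcp_rot': array([-3.14026411e+00, -1.84210807e-04,  2.68979468e+00]), 'contact_force': array([ 0.37778687, -0.48173815, -0.12469768]), 'moment': array([-0.00821371,  0.05243293, -0.01565553]), 'finger_force': 0.0, 'grip_width': 91.83123707978214} 18.8
```

View pics/scene0.png

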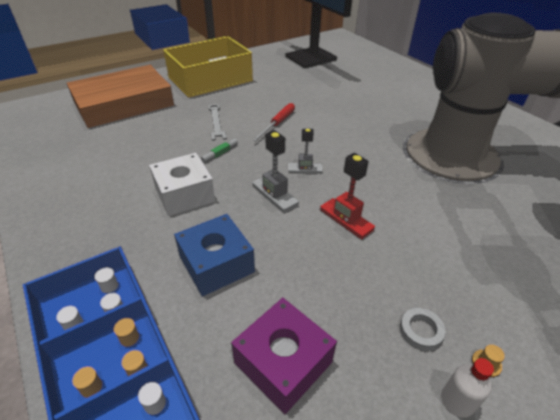

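View pics/top0.png

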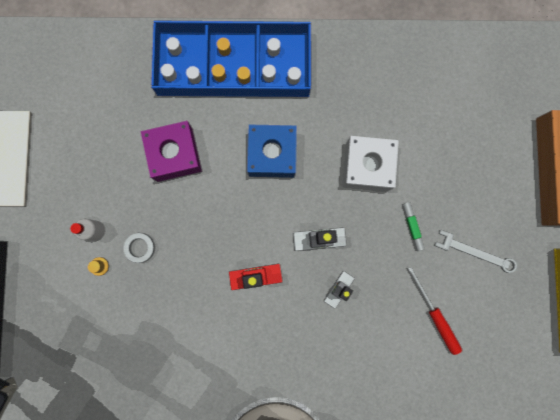

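The top view shows three gauge candidates: the red one at (252,278), the large grey one at (320,238) and a small grey one at (340,290). The large grey one fits, since it isn't red and is the larger of the two greys. The violet housing is at top (170,150), scene (285,348). I'll confirm with an enlarged crop.

```bash
python3 - <<'E'
import cv2,numpy as np
t=cv2.imread("pics/top0.png");s=cv2.imread("pics/scene0.png")
f=lambda im,x,y,w,h,W,H:cv2.resize(im[y:y+h,x:x+w],(W,H),interpolation=cv2.INTER_CUBIC)
a=np.hstack([f(t,280,205,80,60,400,300),f(s,240,120,80,100,400,300)[:, :] if 0 else f(s,235,120,107,80,400,300)])
b=np.hstack([f(t,130,110,80,60,400,300),f(s,215,290,133,100,400,300)])
b[:]=b
b2=f(t,130,115,80,70,400,300)
b[:,:400]=f(t,130,112,96,72,400,300)
cv2.imwrite("pics/crop1.png",np.vstack([a,b]))
E
```

```text
(no output)
```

View pics/crop1.png

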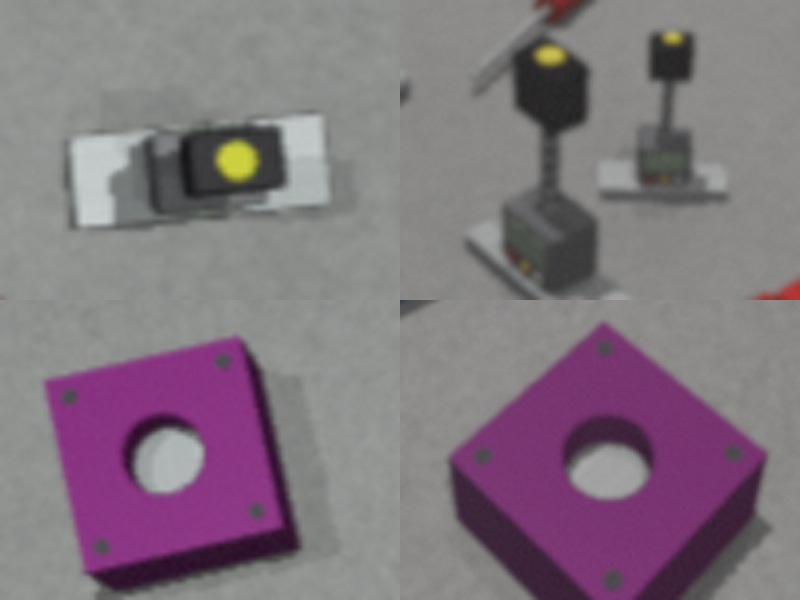

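The crop confirms the large grey gauge at top (320,238), about twice the size of the other grey one. The violet block with its light bore floor is clear in both views.

```bash
cat >h.py <<'E'
import numpy as np
from plant import bot
def ray(n,p):
    m=bot.camera_model(n);R,t=m["R"],m["t"]
    return -R.T@t, R.T@np.linalg.solve(m["camera_matrix"],[p[0],p[1],1])
def atz(n,p,z):
    c,d=ray(n,p); return c+d*(z-c[2])/d[2]
def tri(a,b):
    (c,d),(e,f)=ray("top",a),ray("scene",b)
    s=np.linalg.lstsq(np.c_[d,-f],e-c,rcond=None)[0]; P,Q=c+s[0]*d,e+s[1]*f
    return (P+Q)/2,np.linalg.norm(P-Q)
E
python3 - <<'E'
from h import *
np.set_printoptions(precision=1,suppress=True)
o=lambda p,s,off,base:((np.array(p)-base+.5)/s-.5+off)
T=lambda *p:o(p,5,(280,205),(0,0)); S=lambda *p:o(p,(3.738,3.75),(235,120),(400,0))
V=lambda *p:o(p,4.1667,(130,112),(0,300)); U=lambda *p:o(p,3.008,(215,290),(400,300))
print("grip",tri(T(237,160),S(550,55)),atz("top",T(237,160),149),atz("scene",S(550,55),149))
F=np.array([atz("top",T(*p),14) for p in((70,142),(325,115),(328,206),(73,228))])
print("foot",F,F.mean(0),"sides",[np.linalg.norm(F[i]-F[i-1]) for i in range(4)])
y=F[0]-F[1]+F[3]-F[2];print("foot long axis deg",np.degrees(np.arctan2(y[1],y[0])))
G=np.array([atz("top",V(*p),60) for p in((45,380),(240,337),(283,527),(87,573))])
print("viol",G,G.mean(0),[np.linalg.norm(G[i]-G[i-1]) for i in range(4)])
e=G[0]-G[1]+G[3]-G[2];print("edge deg",np.degrees(np.arctan2(e[1],e[0])))
H=np.array([atz("scene",U(*p),60) for p in((604,348),(482,456),(733,453),(612,580))]);print("scene screws mean",H.mean(0))
print("screw tri",tri(V(69,397),U(612,580)),tri(V(222,361),U(482,456)),tri(V(256,510),U(604,348)),tri(V(101,547),U(733,453)))
print(bot.get_obs()["tool_pos"])
E
```

```text
grip (array([448.6, -92. , 148.6]), np.float64(0.9171303980897221)) [448.2 -91.7 149. ] [449.3 -91.7 149. ]
foot [[ 460.1  -36.2   14. ]
 [ 472.3 -145.6   14. ]
 [ 433.4 -146.5   14. ]
 [ 423.5  -37.5   14. ]] [447.3 -91.4  14. ] sides [np.float64(36.685586658470655), np.float64(110.0941604384062), np.float64(38.91797187790162), np.float64(109.44442153680033)]
foot long axis deg 95.7767355531507
viol [[668.8 284.7  60. ]
 [691.4 188.1  60. ]
 [595.2 164.4  60. ]
 [571.5 260.6  60. ]] [631.7 224.5  60. ] [np.float64(100.21696863272493), np.float64(99.24816309582128), np.float64(99.14782061020927), np.float64(99.05292050592635)]
edge deg 103.51183539146915
scene screws mean [632.7 225.   60. ]
screw tri (array([660.7, 272.3,  59.6]), np.float64(0.9438444405247671)) (array([679.5, 196.6,  59.9]), np.float64(0.8822943508256909)) (array([604. , 178. ,  59.4]), np.float64(0.5243597168020618)) (array([584.9, 253.8,  59.9]), np.float64(1.0180229806712735))
[229.  472.  226.1]
```

Measurements agree with what was given: grip top at z 148.6 mm, foot 110 x ~38 mm, housing sides ~99–100 mm and its top at z ~59.7 mm. The gauge is at (448,-92) with its long axis at 95.8°, and the violet mouth is at (632,225). I'll close across the gauge's 24 mm x side, which means turning the tool -1.018 rad.

Emit:
carry_out([
  {"tx":7,"ty":-20,"rz":-0.04},
  {"tx":15,"ty":-38,"rz":-0.07},
  {"tx":15,"ty":-38,"rz":-0.07},
  {"tx":15,"ty":-38,"rz":-0.07},
  {"tx":15,"ty":-38,"rz":-0.07},
  {"tx":15,"ty":-38,"rz":-0.07},
  {"tx":15,"ty":-38,"rz":-0.07},
  {"tx":15,"ty":-38,"rz":-0.07},
  {"tx":15,"ty":-38,"rz":-0.07},
  {"tx":15,"ty":-38,"rz":-0.07},
  {"tx":15,"ty":-38,"rz":-0.07},
  {"tx":15,"ty":-38,"rz":-0.07},
], gripper=0)

```text
invalid input at $.plan[0]: expected keys tx, ty, tz, rx, ry, rz
```

Emit:
carry_out([
  {"tx":15,"ty":-38,"rz":-0.07},
  {"tx":15,"ty":-38,"rz":-0.07},
  {"tx":10,"ty":-30,"rz":-0.05},
  {"tx":5,"ty":-15,"rz":-0.02},
  {},
  {},
])

```text
invalid input at $.plan[0]: expected keys tx, ty, tz, rx, ry, rz
```

Emit:
carry_out([
  {"tx":7,"ty":-20,"tz":0,"rx":0,"ry":0,"rz":-0.04},
  {"tx":15,"ty":-38,"tz":0,"rx":0,"ry":0,"rz":-0.07},
  {"tx":15,"ty":-38,"tz":0,"rx":0,"ry":0,"rz":-0.07},
  {"tx":15,"ty":-38,"tz":0,"rx":0,"ry":0,"rz":-0.07},
  {"tx":15,"ty":-38,"tz":0,"rx":0,"ry":0,"rz":-0.07},
  {"tx":15,"ty":-38,"tz":0,"rx":0,"ry":0,"rz":-0.07},
  {"tx":15,"ty":-38,"tz":0,"rx":0,"ry":0,"rz":-0.07},
  {"tx":15,"ty":-38,"tz":0,"rx":0,"ry":0,"rz":-0.07},
  {"tx":15,"ty":-38,"tz":0,"rx":0,"ry":0,"rz":-0.07},
  {"tx":15,"ty":-38,"tz":0,"rx":0,"ry":0,"rz":-0.07},
  {"tx":15,"ty":-38,"tz":0,"rx":0,"ry":0,"rz":-0.07},
  {"tx":15,"ty":-38,"tz":0,"rx":0,"ry":0,"rz":-0.07},
], gripper=0)

```text
time: 1.3
tool_pos: [401.3, 32.7, 226.7]
tcp_rot: [3.142, -0.0, 1.877]
contact_force: [1.0, 0.9, 0.7]
grip_width: 91.9
finger_force: 0.0
```

Emit:
carry_out([
  {"tx":13,"ty":-35,"tz":0,"rx":0,"ry":0,"rz":-0.06},
  {"tx":13,"ty":-35,"tz":0,"rx":0,"ry":0,"rz":-0.06},
  {"tx":12,"ty":-32,"tz":0,"rx":0,"ry":0,"rz":-0.05},
  {"tx":9,"ty":-23,"tz":0,"rx":0,"ry":0,"rz":-0.035},
  {"tx":0,"ty":0,"tz":0,"rx":0,"ry":0,"rz":0},
  {"tx":0,"ty":0,"tz":-20,"rx":0,"ry":0,"rz":0},
  {"tx":0,"ty":0,"tz":-20,"rx":0,"ry":0,"rz":0},
  {"tx":0,"ty":0,"tz":-15,"rx":0,"ry":0,"rz":0},
  {"tx":0,"ty":0,"tz":0,"rx":0,"ry":0,"rz":0},
  {"tx":0,"ty":0,"tz":0,"rx":0,"ry":0,"rz":0},
])

```text
time: 2.3
tool_pos: [448.1, -90.1, 172.0]
tcp_rot: [-3.141, -0.0, 1.676]
contact_force: [-1.3, 0.2, -0.7]
grip_width: 91.5
finger_force: 0.0
```

```bash
python3 - <<'E'
from h import *
import cv2,numpy as np
a=bot.capture("scene")[...,::-1]
cv2.imwrite("pics/s1.png",cv2.resize(a[60:240,180:420],(800,600),interpolation=cv2.INTER_CUBIC))
o=bot.get_obs();print(o["tool_pos"],o["tcp_rot"])
E
```

```text
[448.42865385 -90.29435407 172.42654388] [3.14077993e+00 2.52920305e-04 1.67553307e+00]
```

View pics/s1.png

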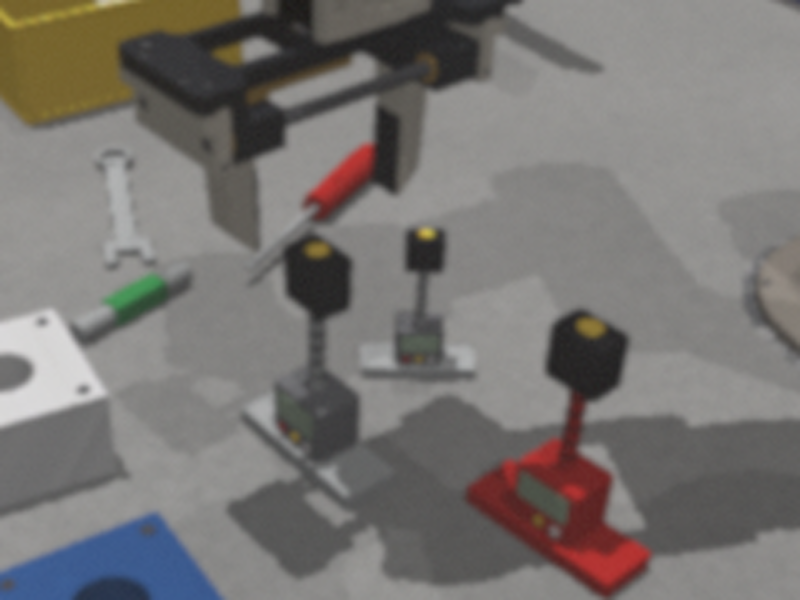

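The open fingers straddle the grey gauge's grip (crop (318,270)), centred above it, with the other gauges clear. Next I descend and close.

Emit:
carry_out([
  {"tx":0,"ty":-1,"tz":-15,"rx":0,"ry":0,"rz":0},
  {"tx":0,"ty":0,"tz":-15,"rx":0,"ry":0,"rz":0},
  {"tx":0,"ty":0,"tz":-15,"rx":0,"ry":0,"rz":0},
  {"tx":0,"ty":0,"tz":-12,"rx":0,"ry":0,"rz":0},
  {"tx":0,"ty":0,"tz":0,"rx":0,"ry":0,"rz":0},
  {"tx":0,"ty":0,"tz":0,"rx":0,"ry":0,"rz":0},
])

```text
time: 2.95
tool_pos: [448.7, -91.7, 115.6]
tcp_rot: [3.14, 0.001, 1.675]
contact_force: [0.1, -0.5, -0.3]
grip_width: 91.6
finger_force: 0.0
```

Emit:
carry_out([
  {"tx":0,"ty":0,"tz":0,"rx":0,"ry":0,"rz":0},
  {"tx":0,"ty":0,"tz":0,"rx":0,"ry":0,"rz":0},
  {"tx":0,"ty":0,"tz":0,"rx":0,"ry":0,"rz":0},
  {"tx":0,"ty":0,"tz":0,"rx":0,"ry":0,"rz":0},
  {"tx":0,"ty":0,"tz":0,"rx":0,"ry":0,"rz":0},
  {"tx":0,"ty":0,"tz":0,"rx":0,"ry":0,"rz":0},
  {"tx":0,"ty":0,"tz":0,"rx":0,"ry":0,"rz":0},
  {"tx":0,"ty":0,"tz":0,"rx":0,"ry":0,"rz":0},
  {"tx":0,"ty":0,"tz":0,"rx":0,"ry":0,"rz":0},
  {"tx":0,"ty":0,"tz":0,"rx":0,"ry":0,"rz":0},
], gripper=1)

```text
time: 3.95
tool_pos: [448.2, -91.6, 114.7]
tcp_rot: [3.142, -0.0, 1.675]
contact_force: [-0.3, 1.1, -0.2]
grip_width: 23.6
finger_force: 30.0
```

Emit:
carry_out([
  {"tx":0,"ty":0,"tz":3,"rx":0,"ry":0,"rz":0},
  {"tx":0,"ty":0,"tz":7,"rx":0,"ry":0,"rz":0},
  {"tx":0,"ty":0,"tz":12,"rx":0,"ry":0,"rz":0},
  {"tx":0,"ty":0,"tz":15,"rx":0,"ry":0,"rz":0},
  {"tx":0,"ty":0,"tz":15,"rx":0,"ry":0,"rz":0},
  {"tx":0,"ty":0,"tz":15,"rx":0,"ry":0,"rz":0},
  {"tx":0,"ty":0,"tz":15,"rx":0,"ry":0,"rz":0},
  {"tx":0,"ty":0,"tz":12,"rx":0,"ry":0,"rz":0},
  {"tx":0,"ty":0,"tz":6,"rx":0,"ry":0,"rz":0},
  {"tx":0,"ty":0,"tz":0,"rx":0,"ry":0,"rz":0},
  {"tx":0,"ty":0,"tz":0,"rx":0,"ry":0,"rz":0},
])

```text
time: 5.05
tool_pos: [447.8, -91.5, 214.3]
tcp_rot: [-3.141, -0.0, 1.675]
contact_force: [0.1, -0.2, -4.4]
grip_width: 23.6
finger_force: 30.0
```

Emit:
carry_out([
  {"tx":5,"ty":8,"tz":0,"rx":0,"ry":0,"rz":0.004},
  {"tx":11,"ty":19,"tz":0,"rx":0,"ry":0,"rz":0.01},
  {"tx":17,"ty":29,"tz":0,"rx":0,"ry":0,"rz":0.015},
  {"tx":18,"ty":31,"tz":0,"rx":0,"ry":0,"rz":0.015},
  {"tx":18,"ty":31,"tz":0,"rx":0,"ry":0,"rz":0.015},
  {"tx":18,"ty":31,"tz":0,"rx":0,"ry":0,"rz":0.015},
  {"tx":18,"ty":31,"tz":0,"rx":0,"ry":0,"rz":0.015},
  {"tx":18,"ty":31,"tz":0,"rx":0,"ry":0,"rz":0.015},
  {"tx":18,"ty":31,"tz":0,"rx":0,"ry":0,"rz":0.01},
  {"tx":18,"ty":31,"tz":0,"rx":0,"ry":0,"rz":0.01},
  {"tx":14,"ty":24,"tz":0,"rx":0,"ry":0,"rz":0.01},
  {"tx":8,"ty":14,"tz":0,"rx":0,"ry":0,"rz":0},
])

```text
time: 6.25
tool_pos: [629.4, 222.4, 212.9]
tcp_rot: [-3.14, -0.001, 1.811]
contact_force: [-0.8, -0.8, -4.5]
grip_width: 24.0
finger_force: 30.0
```

Emit:
carry_out([
  {"tx":3,"ty":5.5,"tz":0,"rx":0,"ry":0,"rz":0},
  {"tx":0,"ty":0,"tz":0,"rx":0,"ry":0,"rz":0},
  {"tx":0,"ty":0,"tz":0,"rx":0,"ry":0,"rz":0},
  {"tx":0,"ty":0,"tz":0,"rx":0,"ry":0,"rz":0},
])

```text
time: 6.65
tool_pos: [631.9, 224.0, 214.8]
tcp_rot: [-3.141, 0.0, 1.808]
contact_force: [-0.3, -0.8, -4.2]
grip_width: 23.6
finger_force: 30.0
```

```bash
python3 - <<'E'
from h import *
import cv2,numpy as np
a=bot.capture("scene")[...,::-1];b=bot.capture("top")[...,::-1]
f=lambda im,x,y,w,h:cv2.resize(im[y:y+h,x:x+w],(400,500),interpolation=cv2.INTER_CUBIC)
cv2.imwrite("pics/s2.png",np.hstack([f(a,195,190,160,200),f(b,110,80,128,160)]))
o=bot.get_obs();print(o["tool_pos"],o["tcp_rot"],o["contact_force"],o["moment"])
E
```

```text
[632.07462443 224.03058051 215.06974388] [3.14138092e+00 1.25216409e-04 1.80776752e+00] [ 0.39341201 -0.19613115 -3.53972348] [-0.14598909  0.05000089  0.01086969]
```

View pics/s2.png

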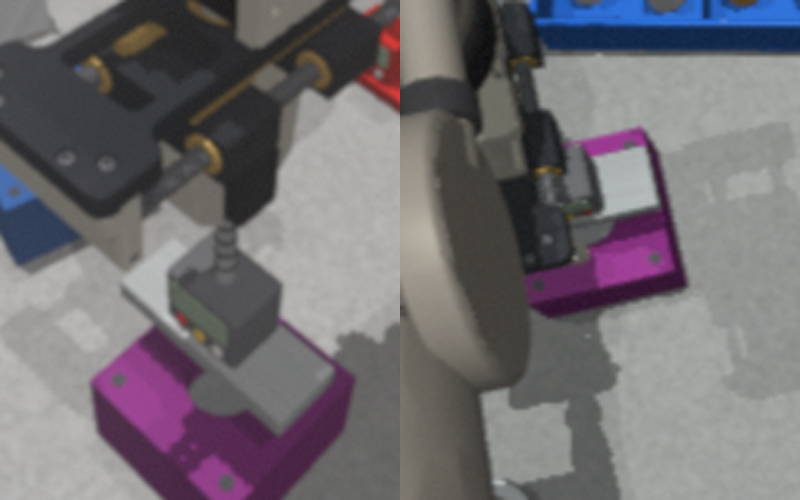

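The gauge hangs level above the violet housing with its foot aligned to the edges (left crop (230,320)). Contact is expected at TCP z ~174.7.

Emit:
carry_out([
  {"tx":0,"ty":0.5,"tz":-5,"rx":0,"ry":0,"rz":0},
  {"tx":0,"ty":0,"tz":-10,"rx":0,"ry":0,"rz":0},
  {"tx":0,"ty":0,"tz":-10,"rx":0,"ry":0,"rz":0},
  {"tx":0,"ty":0,"tz":-6,"rx":0,"ry":0,"rz":0},
  {"tx":0,"ty":0,"tz":-3,"rx":0,"ry":0,"rz":0},
  {"tx":0,"ty":0,"tz":-2,"rx":0,"ry":0,"rz":0},
  {"tx":0,"ty":0,"tz":-2,"rx":0,"ry":0,"rz":0},
  {"tx":0,"ty":0,"tz":-2,"rx":0,"ry":0,"rz":0},
  {"tx":0,"ty":0,"tz":-2,"rx":0,"ry":0,"rz":0},
  {"tx":0,"ty":0,"tz":0,"rx":0,"ry":0,"rz":0},
  {"tx":0,"ty":0,"tz":0,"rx":0,"ry":0,"rz":0},
])

```text
time: 7.85
tool_pos: [632.4, 225.3, 173.3]
tcp_rot: [3.141, 0.0, 1.809]
contact_force: [-0.9, -0.1, -0.2]
grip_width: 23.9
finger_force: 30.0
```

Emit:
carry_out([
  {"tx":0,"ty":0,"tz":-3,"rx":0,"ry":0,"rz":0},
  {"tx":0,"ty":0,"tz":-3,"rx":0,"ry":0,"rz":0},
  {"tx":0,"ty":0,"tz":-3,"rx":0,"ry":0,"rz":0},
  {"tx":0,"ty":0,"tz":-3,"rx":0,"ry":0,"rz":0},
  {"tx":0,"ty":0,"tz":-3,"rx":0,"ry":0,"rz":0},
  {"tx":0,"ty":0,"tz":-3,"rx":0,"ry":0,"rz":0},
  {"tx":0,"ty":0,"tz":-2,"rx":0,"ry":0,"rz":0},
  {"tx":0,"ty":0,"tz":0,"rx":0,"ry":0,"rz":0},
  {"tx":0,"ty":0,"tz":0,"rx":0,"ry":0,"rz":0},
])

```text
time: 8.75
tool_pos: [632.1, 225.4, 152.2]
tcp_rot: [-3.141, -0.0, 1.809]
contact_force: [0.2, 0.7, -3.2]
grip_width: 23.5
finger_force: 30.0
```

```bash
python3 - <<'E'
from h import *
import cv2,numpy as np
a=bot.capture("scene")[...,::-1]
cv2.imwrite("pics/s3.png",cv2.resize(a[220:400,180:390],(700,600),interpolation=cv2.INTER_CUBIC))
for i in range(4):
    bot.capture("top");o=bot.get_obs();print(o["tool_pos"],o["contact_force"],o["moment"])
E
```

```text
[632.04594806 225.40947799 152.29930894] [ 1.19252553 -0.71278913 -3.15702632] [-0.05835898 -0.17348912 -0.01941135]
[632.06665487 225.4229742  152.41050853] [ 0.96780183  0.80559631 -2.5503287 ] [-0.03361304 -0.19000255  0.01106787]
[632.03858525 225.41888495 152.46409076] [ 1.68152077  0.45038927 -2.66236668] [-0.02072775 -0.15628016 -0.03493156]
[632.04718383 225.42517134 152.52550952] [ 0.70732258 -0.19837254 -1.78309351] [ 0.00406169 -0.17299309 -0.00067877]
```

View pics/s3.png

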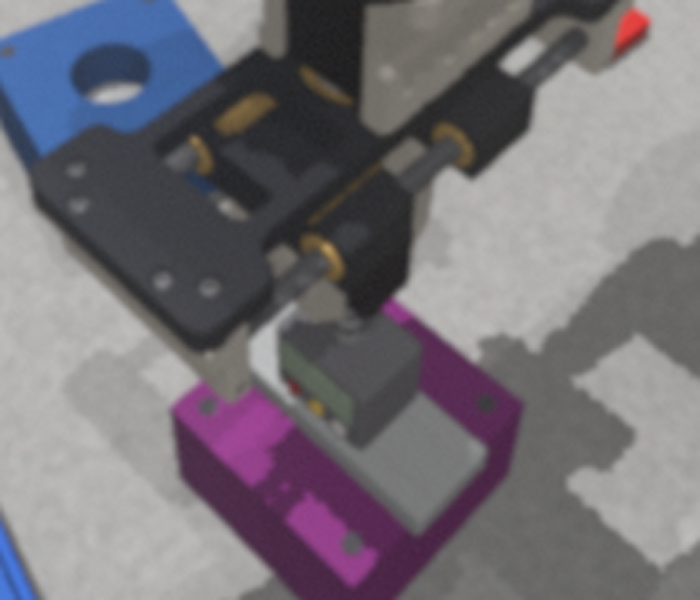

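The foot is flat on the violet housing, centred over the bore (crop (370,440)), and the rod has travelled about 22 mm. Next I push gently until it bottoms.

Emit:
carry_out([
  {"tx":0,"ty":0,"tz":-1.5,"rx":0,"ry":0,"rz":0},
  {"tx":0,"ty":0,"tz":-1.5,"rx":0,"ry":0,"rz":0},
  {"tx":0,"ty":0,"tz":-1.5,"rx":0,"ry":0,"rz":0},
])

```text
time: 9.3
tool_pos: [632.1, 225.4, 148.5]
tcp_rot: [3.141, -0.0, 1.809]
contact_force: [-2.7, -0.4, 14.5]
grip_width: 24.0
finger_force: 30.0
```

Emit:
carry_out([
  {"tx":0,"ty":0,"tz":-1.5,"rx":0,"ry":0,"rz":0},
  {"tx":0,"ty":0,"tz":-1.5,"rx":0,"ry":0,"rz":0},
])

```text
time: 9.5
tool_pos: [632.4, 225.5, 148.5]
tcp_rot: [3.139, 0.0, 1.809]
contact_force: [-7.1, -2.2, 23.1]
grip_width: 23.7
finger_force: 30.1
```

Emit:
carry_out([
  {"tx":0,"ty":0,"tz":-1,"rx":0,"ry":0,"rz":0},
  {"tx":0,"ty":0,"tz":-1,"rx":0,"ry":0,"rz":0},
])

```text
time: 9.7
tool_pos: [632.6, 225.5, 148.4]
tcp_rot: [3.137, 0.0, 1.809]
contact_force: [-8.4, -2.8, 29.3]
grip_width: 23.6
finger_force: 30.1
```

```bash
python3 - <<'E'
from h import *
o=lambda p,s,off,base:((np.array(p)-base+.5)/s-.5+off)
U=lambda *p:o(p,3.008,(215,290),(400,300)); V=lambda *p:o(p,4.1667,(130,112),(0,300))
M=np.array([632,224.8])
for n,fl,mo in(("scene",U(610,442),U(608,415)),("top",V(172,424.5),V(172,413))):
    print(n,"mouth edge r",np.linalg.norm(atz(n,mo,60)[:2]-M))
    for d in(20,25,30,35,40,45): print(d,np.round(np.linalg.norm(atz(n,fl,60-d)[:2]-M),1))
E
```

```text
scene mouth edge r 18.901852977609884
20 16.9
25 19.7
30 22.5
35 25.3
40 28.1
45 31.0
top mouth edge r 20.76783706965509
20 19.6
25 20.9
30 22.3
35 23.7
40 25.2
45 26.7
```

Emit:
carry_out([
  {"tx":0,"ty":0,"tz":2,"rx":0,"ry":0,"rz":0},
  {"tx":0,"ty":0,"tz":2,"rx":0,"ry":0,"rz":0},
  {"tx":0,"ty":0,"tz":0,"rx":0,"ry":0,"rz":0},
  {"tx":0,"ty":0,"tz":0,"rx":0,"ry":0,"rz":0},
])

```text
time: 10.1
tool_pos: [632.3, 225.4, 148.6]
tcp_rot: [3.14, 0.0, 1.809]
contact_force: [-3.5, -1.2, 9.5]
grip_width: 24.1
finger_force: 30.0
```

Vision puts the floor at about 25–27 mm, which agrees with the travel of ~26 mm, so the rod has bottomed. I'll release with the light downward preload still on, then retreat straight up.

Emit:
carry_out([
  {"tx":0,"ty":0,"tz":0,"rx":0,"ry":0,"rz":0},
  {"tx":0,"ty":0,"tz":0,"rx":0,"ry":0,"rz":0},
  {"tx":0,"ty":0,"tz":0,"rx":0,"ry":0,"rz":0},
  {"tx":0,"ty":0,"tz":0,"rx":0,"ry":0,"rz":0},
  {"tx":0,"ty":0,"tz":0,"rx":0,"ry":0,"rz":0},
  {"tx":0,"ty":0,"tz":0,"rx":0,"ry":0,"rz":0},
  {"tx":0,"ty":0,"tz":0,"rx":0,"ry":0,"rz":0},
  {"tx":0,"ty":0,"tz":0,"rx":0,"ry":0,"rz":0},
], gripper=0)

```text
time: 10.9
tool_pos: [632.2, 225.3, 147.2]
tcp_rot: [3.141, -0.0, 1.809]
contact_force: [0.9, -0.1, -1.7]
grip_width: 83.3
finger_force: 0.0
```

Emit:
carry_out([
  {"tx":0,"ty":0,"tz":5,"rx":0,"ry":0,"rz":0},
  {"tx":0,"ty":0,"tz":12,"rx":0,"ry":0,"rz":0},
  {"tx":0,"ty":0,"tz":20,"rx":0,"ry":0,"rz":0},
  {"tx":0,"ty":0,"tz":20,"rx":0,"ry":0,"rz":0},
  {"tx":0,"ty":0,"tz":20,"rx":0,"ry":0,"rz":0},
  {"tx":0,"ty":0,"tz":15,"rx":0,"ry":0,"rz":0},
  {"tx":-20,"ty":-10,"tz":8,"rx":0,"ry":0,"rz":0},
  {"tx":-35,"ty":-20,"tz":0,"rx":0,"ry":0,"rz":0},
  {"tx":-35,"ty":-20,"tz":0,"rx":0,"ry":0,"rz":0},
  {"tx":-20,"ty":-10,"tz":0,"rx":0,"ry":0,"rz":0},
  {"tx":0,"ty":0,"tz":0,"rx":0,"ry":0,"rz":0},
  {"tx":0,"ty":0,"tz":0,"rx":0,"ry":0,"rz":0},
])

```text
time: 12.1
tool_pos: [522.9, 165.5, 248.7]
tcp_rot: [3.139, 0.0, 1.808]
contact_force: [-0.2, 0.3, 0.6]
grip_width: 91.6
finger_force: 0.0
```

```bash
python3 - <<'E'
from h import *
import cv2,numpy as np
a=bot.capture("scene")[...,::-1];b=bot.capture("top")[...,::-1]
f=lambda im,x,y,w,h:cv2.resize(im[y:y+h,x:x+w],(400,500),interpolation=cv2.INTER_CUBIC)
cv2.imwrite("pics/s4.png",np.hstack([f(a,215,245,136,170),f(b,120,90,112,140)]))
o=bot.get_obs();print(o["time"],o["tool_pos"])
E
```

```text
12.2 [523.26063196 165.72175466 247.76119621]
```

View pics/s4.png

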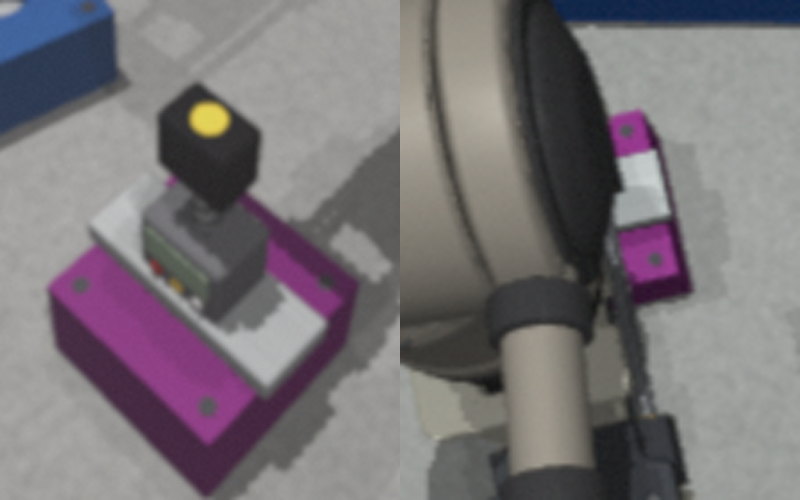

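The gauge stands flat and centred on the violet housing with its grip lowered (yellow cap at left crop (210,118)), and the arm is clear. I'll check the cap's position against the expected one, then hand in.

```bash
python3 - <<'E'
from h import *
p=atz("scene",(286.4,285.1),183);print(p)
if np.hypot(p[0]-632,p[1]-225)<6: print(bot.close_job())
E
```

```text
[632.34540724 225.61563047 183.        ]
the job is handed in; nothing more can be done
None
```

The gauge is standing flat on the violet housing with its rod on the bore floor. The rod travelled about 26 mm, so the bore is about 25 mm deep. The arm is clear, and I handed the job in at about 12 s.

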